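Push the two pulled-out parts bins back into the row

TASK

Customers have left the red and the green parts bin standing out of the row on the stall table. Push each one back along the table with the fingertips until its back wall is fully home against the grey crate, square and in line with the blue bins. Push gently, without gripping, lifting, tipping or ramming a bin, and leave the blue bins and the other goods around them where they are.

Things in the scene. Friction and masses are not known exactly. Their poses are not given: they have to be found in the camera images.
- red_bin: Red open-fronted plastic bin, 160 mm deep (its x), 103 wide (y), 75 high, loaded with steel parts fixed in it below the rim; 0.5 to 1.0 kg, slides at 4 to 12 N. Origin: centre of its underside, on the table; x points from its mouth to its back wall, z up. It stands 40 to 85 mm out of the row, towards the robot, and up to 0.12 rad askew.
- red_bin_front (a point): The red bin's front lip: middle of its outer face, 20 mm up, 80 mm from the bin's origin towards its -x. The lip is a flat upright wall, full width and 36 mm high; behind its top edge the 3 mm side walls rise on a slope to full height 50 mm farther back.
- green_bin_front (a point): The green bin's front lip: middle of its outer face, 20 mm up, 80 mm from the bin's origin towards its -x. The lip is a flat upright wall, full width and 36 mm high; behind its top edge the 3 mm side walls rise on a slope to full height 50 mm farther back.
- green_bin: Green bin of the same make, size, axes and load as the red one; also 40 to 85 mm out of the row and up to 0.12 rad askew. Never next to the red one: at least one blue bin stands between them.
- crate_front (a point): Middle of the front wall of the large grey crate (600 mm along the row, 75 high, immovable) behind the bins, at table height: the flat wall that the bins stand against. x points into the crate, y along the row, turned up to 0.06 rad from the world's. A bin fully home has its origin at x = -0.080 here. The row's five places are 122 mm apart, the middle one at y = 0.
- blue_bin_1: Blue bin of the same make, size and axes as the red one. One of the three bins that already stand home in the row.
- blue_bin_2: Blue bin of the same make, size and axes as the red one. One of the three bins that already stand home in the row.
- blue_bin_3: Blue bin of the same make, size and axes as the red one. One of the three bins that already stand home in the row.
- oil_filter: Yellow screw-on oil filter standing upright, 68 mm across, 88 mm high; stands loose 20 to 75 mm in front of a blue bin. Origin: centre of its underside.
- bearing: Steel roller bearing lying flat, 72 mm across, 26 mm high, loose in front of the blue bin in the middle of the row. Origin: centre of its underside.
- jack: Red hydraulic bottle jack standing to the right of the row, base 100 by 85 mm, 150 mm high. Origin: centre of its underside.
- carton: Long cardboard carton with blue bands (a boxed shock absorber), 380 by 75 by 75 mm, lying to the left of the row, its long side along its x. Origin: centre of its underside.

How it is judged:
At the end, for the whole second after the job is handed in: All five bins stand flat on the table with the back wall within 6 mm of the crate's front wall (origin 76 to 86 mm before it), square to it within 0.05 rad, at rest; the red and the green bin are within the crate's width (no more than 265 mm either side of its middle) (x of red_bin in the frame of crate_front between -0.086 and -0.076 m and angle between the x axis of each of red_bin, green_bin, blue_bin_1, blue_bin_2, blue_bin_3 and the x axis of crate_front, either way round below 0.05 rad and height (world z) of each of red_bin, green_bin, blue_bin_1, blue_bin_2, blue_bin_3 below 0.004 m and angle between each of red_bin, green_bin, blue_bin_1, blue_bin_2, blue_bin_3's own z axis and vertical below 0.05 rad and linear speed of each of red_bin, green_bin, blue_bin_1, blue_bin_2, blue_bin_3 below 0.01 m/s and y of red_bin in the frame of crate_front between -0.265 and 0.265 m and x of green_bin in the frame of crate_front between -0.086 and -0.076 m and y of green_bin in the frame of crate_front between -0.265 and 0.265 m and x of blue_bin_1 in the frame of crate_front between -0.086 and -0.076 m and x of blue_bin_2 in the frame of crate_front between -0.086 and -0.076 m and x of blue_bin_3 in the frame of crate_front between -0.086 and -0.076 m); the robot touches nothing.
It fails at once if a bin is lifted off the table or carried (more than 10 mm up) or tipped (more than 0.2 rad) (height (world z) of any of red_bin, green_bin, blue_bin_1, blue_bin_2, blue_bin_3 above 0.01 m or angle between any of red_bin, green_bin, blue_bin_1, blue_bin_2, blue_bin_3's own z axis and vertical above 0.2 rad).
It fails at once if a blue bin is shifted more than 15 mm (distance of any of blue_bin_1, blue_bin_2, blue_bin_3 from where it was at the start of the episode above 0.015 m).
It fails at once if the oil filter, bearing, jack or carton is moved more than 15 mm or tipped (distance of any of oil_filter, bearing, jack, carton from where it was at the start of the episode above 0.015 m or angle between any of oil_filter, bearing, jack, carton's own z axis and vertical above 0.2 rad).
It fails at once if the fingers press on a bin with more than 36 N, as in gripping or ramming it (contact force between the fingers and red_bin above 36 N or contact force between the fingers and green_bin above 36 N or contact force between the fingers and blue_bin_1 above 36 N or contact force between the fingers and blue_bin_2 above 36 N or contact force between the fingers and blue_bin_3 above 36 N).
It also fails if it takes over 51 s, if anything falls off the work surface, if the arm or the gripper's body presses on something with over 40 N, if the wrist force passes 120 N, or if a joint passes its speed limit or range.

ROBOT

A 7-joint arm with a two-finger parallel gripper is mounted at the origin on the work surface. World frame = base frame: x ahead of the robot, y to its left, z up, the work surface at z = 0. Lengths are in m, angles in rad, forces in N, time in s.
With the tool pointing down it reaches from about 0.35 to 0.9 m from the base axis. Payload 7.2 kg.
Tool frame: the origin (TCP) lies on the centre line of the jaws, within the pads' length; the fingertips stand ahead of it and the grasp point (between the pads) lies 3 mm ahead of it (arm.tip_reach is the z of the fingertips in the tool frame, in m); z points along the fingers, y is the line along which they close (so a half turn about z gives the same grasp; the last joint's range is limited). The gripper opens to 88 mm and grips with 3 to 60 N. Pads are 20 mm wide; open, the fingers measure 115 mm over their backs; the gripper's body (75 mm by 178 mm) begins 61 mm behind the grasp point.
Start: joints at [1.23, 0.411, -0.013, 1.596, 0.006, 1.134, -0.082], TCP at [0.168, -0.602, 0.245] pointing down, gripper open.
Joint ranges: [-2.95, 2.95], [-0.29, 1.99], [-1.47, 1.44], [0.14, 2.54], [-1.03, 4.17], [0.13, 1.85], [-2.86, 2.86]. Speed limits (rad/s): [2.39, 2.39, 3.01, 3.01, 3.14, 3.14, 3.14].

INTERFACE

Orientations are given as [roll, pitch, yaw] about the fixed x, y, z axes, in that order (R = Rz(yaw) Ry(pitch) Rx(roll)).
In Python, from workcell import arm gives the robot as it stands.
- The arm moves only by the shell command python3 -m jog 'ROWS' [FORCE]. ROWS is JSON, a list of rows, each a list of 7 numbers: the shift along the tool's x, y, z in mm, then the turn, a rotation vector about the tool's x, y, z in degrees, then the gripper's target within -1 to 1 (fully open at 1, half-way at 0, shut at -1). A call has 1 to 20 rows; each row shifts and turns the commanded pose from where the row before left it, along the tool's axes as they then stand; what a row does not reach is not made up. A row lasts 1/12 s, in which the tool goes at most 41.7 mm and 7.16 degrees, less where a joint would pass 70% of its speed; a pose out of reach is approached as far as the arm can. A call with a gripper value outside its range is refused whole. The fingers move at their own pace and stop on an object; FORCE is the grip in N (left out, the last holds). Time passes only in rows, so rows that do not move let the fingers close. It gives the time, the measured TCP pose, the force, the opening and the grip force at its end, in the units of the state.
- arm.get_obs(): the state, without advancing time (a new reading comes with each control period).
- arm.read_camera(name): name is "scene" or "top" or "wrist"; returns a dict with "img" (400x640x3 uint8, red, green, blue), "fx", "fy", "cx", "cy" (pixels), "eye" and "orientation" of the camera in the world; the wrist camera has in their place "mount" (4x4, takes a point from camera to tool coordinates, whose origin is the TCP and whose axes are the flange's). Camera axes: x right, y down, z forward; pixel columns grow to the right and rows downward; lengths in m; the calibration is good to about 2 mm. A picture is of the moment at which its call begins: read the wrist's pose just before it. There is no depth.
- arm.close_job(): hands the job in; it is judged then, once.
Trained networks look in a picture, given as the dict that the camera call returned (one of the last four; its "shot" number tells which), for a name from the list of things; names that differ only in an ending like _2 or _b are one class to them, and where a whole thing is asked for, a point or a joint stands for the part that bears it (a point fixed in the world has none). Each returns a list of dicts, best first, with "p" (0 to 1); they miss things now and then, are a little off and sometimes report something else, mostly with a low value. They report only what shows in the picture. A call takes as long as a camera call.
- arm.cut_out(label, picture): "pixels" (400x640 bool, what is visible of it) and "xy" ([column, row] in pixels, amid what is visible of it).
- arm.pinpoint(label, picture): "xy" ([column, row] in pixels: a listed point, or the origin of a listed thing).
The state is a dict: "time": time; "joint_positions": joint angles; "joint_vel": joint speeds; "tau": joint torques, N m; "eef_pos": TCP position; "ee_rot": TCP orientation; "ft_force": force on the tool from outside, world axes, zero at the start; "moment": the same for the moment, N m; "width": finger opening in m; "grasp_force": force on a finger pad.
Only numpy, scipy, OpenCV 4.12 (cv2) and the standard library are available. Lean on these libraries where they do the work, as an engineer would, in place of code of your own. Each camera call takes 0.05 s, during which the arm holds its last target. There are 200 camera calls.

## Working session

There is one attempt and no reset: what is moved stays moved. The work goes in short steps, Python scripts to look and compute and a shell command to move; the robot and the scene stay as the last step left them, time stands still between calls to the robot, and variables do not carry over. Pictures are saved under pics/ and viewed, at most 10 in all, crops included, and the job is handed in when it is done.

```bash
mkdir -p pics; cat > h.py <<'E'
import numpy as np, cv2
from scipy.spatial.transform import Rotation as R
from workcell import arm
def cam(p):
    if "eye" in p:
        o=np.array(p["orientation"],float)
        M=o if o.shape==(3,3) else R.from_euler('xyz',o).as_matrix()
        return np.array(p["eye"]),M
    raise
def ray(p,xy,z):
    e,M=cam(p); d=M@np.array([(xy[0]-p["cx"])/p["fx"],(xy[1]-p["cy"])/p["fy"],1])
    return e+d*(z-e[2])/d[2]
E
python3 - <<'E'
from h import *
o=arm.get_obs(); print(o, arm.tip_reach)
for n in ("top","scene"):
    p=arm.read_camera(n); print(n,p["fx"],p["eye"],p["orientation"])
    cv2.imwrite(f"pics/{n}0.png",p["img"][:,:,::-1])
    for l,z in [("red_bin",0),("green_bin",0),("red_bin_front",.02),("green_bin_front",.02),("crate_front",0),("blue_bin_1",0),("oil_filter",0),("bearing",0),("jack",0),("carton",0)]:
        for r in arm.pinpoint(l,p):
            if r["p"]>.2: print(l,round(r["p"],2),np.round(r["xy"]),np.round(ray(p,r["xy"],z),3))
E
```

```text
{'time': 0.0, 'joint_positions': array([ 1.22980856,  0.41190602, -0.01272387,  1.59704333,  0.00561684,
        1.13428974, -0.08217153]), 'joint_vel': array([-0.0024176 ,  0.00111507,  0.00083604, -0.00017872,  0.00022509,
        0.00055905,  0.00069402]), 'tau': array([ 4.96421490e-04, -5.87957132e+01,  6.41800091e-01, -2.91075575e+01,
       -5.38415636e-02,  1.84692442e-02,  1.54415625e-04]), 'eef_pos': array([ 0.16822222, -0.60144657,  0.24380547]), 'ee_rot': array([-3.13998680e+00,  1.24593345e-04,  2.72858965e-01]), 'ft_force': array([ 0.25418917,  0.19533277, -0.73592059]), 'moment': array([ 0.00313422, -0.03162801, -0.02857185]), 'grasp_force': 0.0, 'width': 0.08774581218904048} 0.022
top 379.20826077547804 [ 0.50801871 -0.01789421  1.38304367] [-3.09156748  0.01298416 -1.54057016]
red_bin 0.6 [297. 206.] [0.535 0.075 0.   ]
green_bin 0.74 [392. 209.] [ 0.537 -0.269  0.   ]
green_bin 0.66 [361. 188.] [ 0.611 -0.156  0.   ]
red_bin_front 0.76 [294. 232.] [0.443 0.082 0.02 ]
green_bin_front 0.58 [395. 232.] [ 0.453 -0.279  0.02 ]
crate_front 0.58 [325. 166.] [ 0.689 -0.024  
[... 660 characters left out ...]
.536 -0.288  0.   ]
red_bin_front 0.97 [367. 200.] [0.451 0.1   0.02 ]
green_bin_front 0.89 [280. 160.] [ 0.45  -0.285  0.02 ]
green_bin_front 0.62 [264. 174.] [ 0.551 -0.256  0.02 ]
crate_front 0.71 [280. 223.] [ 0.689 -0.042  0.   ]
blue_bin_1 0.77 [272. 196.] [ 0.609 -0.161  0.   ]
blue_bin_1 0.72 [364. 244.] [0.6 0.2 0. ]
blue_bin_1 0.62 [302. 214.] [ 0.612 -0.023  0.   ]
oil_filter 0.98 [393. 221.] [0.459 0.205 0.   ]
oil_filter 0.29 [364. 201.] [0.437 0.081 0.   ]
bearing 0.58 [336. 194.] [ 0.464 -0.013  0.   ]
bearing 0.23 [363. 201.] [0.438 0.079 0.   ]
jack 0.69 [250. 148.] [ 0.439 -0.46   0.   ]
carton 0.85 [466. 273.] [0.521 0.46  0.   ]
carton 0.47 [363. 197.] [0.42  0.066 0.   ]
```

```bash
python3 - <<'E'
import cv2
i=cv2.imread("pics/top0.png")[140:270,160:480]
cv2.imwrite("pics/c0.png",cv2.resize(i,(800,325),interpolation=cv2.INTER_CUBIC))
E
```

```text
(no output)
```

View pics/c0.png

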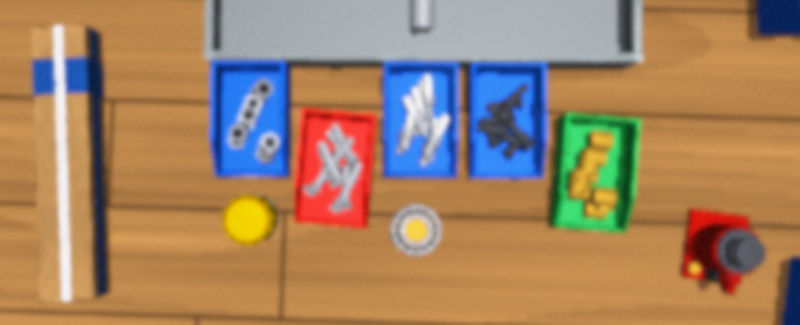

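View pics/scene0.png

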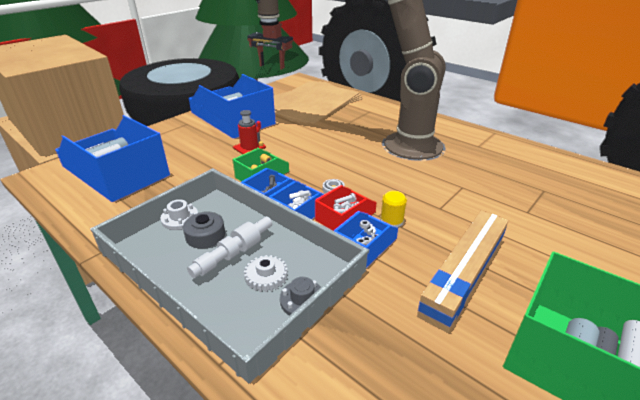

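```bash
cat >> h.py <<'E'
from scipy.optimize import minimize
P=np.array([[x,y*.0515,z] for y in(-1,1) for x,z in[(-.08,0),(-.08,.036),(-.03,.075),(.08,.075),(.08,0)]])
def proj(p,W):
    e,M=cam(p); c=(W-e)@M; return np.c_[c[:,0]/c[:,2]*p["fx"]+p["cx"],c[:,1]/c[:,2]*p["fy"]+p["cy"]]
def fit(p,col,x0):
    h=cv2.cvtColor(p["img"],cv2.COLOR_RGB2HSV); H,S,V=[h[...,k].astype(int) for k in range(3)]
    m={"r":((H<6)|(H>172)),"g":(H>45)&(H<85),"b":(H>100)&(H<125)}[col]&(S>150)&(V>50)
    q=proj(p,np.array([[x0[0],x0[1],.04]]))[0].astype(int); a=q-40
    W=np.zeros_like(m); W[a[1]:a[1]+80,a[0]:a[0]+80]=1
    n,lab,st,_=cv2.connectedComponentsWithStats((m&W).astype(np.uint8))
    d=[np.min(np.hypot(*(np.argwhere(lab==k)-q[::-1]).T)) if st[k,4]>60 else 99 for k in range(1,n)]
    pts=np.argwhere(lab==1+int(np.argmin(d)))[:,::-1].astype(np.float32)
    hull=cv2.convexHull(pts); K=16
    def ras(c):
        im=np.zeros((80*8,80*8),np.uint8); cv2.fillConvexPoly(im,np.round(((c-a+.5)*8)*16).astype(np.int32),255,shift=4); return im
    cor=np.concatenate([hull[:,0]+o for o in([-.5,-.5],[.5,-.5],[.5,.5],[-.5,.5])]).astype(np.float32)
    T=ras(cv2.convexHull(cor)[:,0])
    def pose(v):
        c,s=np.cos(v[2]),np.sin(v[2]); return np.c_[v[0]+c*P[:,0]-s*P[:,1],v[1]+s*P[:,0]+c*P[:,1],P[:,2]]
    f=lambda v:np.count_nonzero(ras(cv2.convexHull(proj(p,pose(v)).astype(np.float32))[:,0])!=T)/64
    x0=np.array([x0[0],x0[1],0.]);S=np.vstack([x0,x0+np.diag([.02,.02,.1])])
    for _ in range(2):
        r=minimize(f,x0,method="Nelder-Mead",options=dict(initial_simplex=S)); x0=r.x;S=np.vstack([x0,x0+np.diag([-.005,.005,.04])])
    return r.x,r.fun
E
python3 - <<'E'
from h import *
p=arm.read_camera("top")
for c,x in [("r",(.535,.08)),("g",(.537,-.275)),("b",(.6,.2)),("b",(.61,-.033)),("b",(.61,-.155))]:
    v,e=fit(p,c,x); f=v[:2]-.08*np.array([np.cos(v[2]),np.sin(v[2])]); print(c,np.round(v,3),"front",np.round(f,3),"err",e)
E
```

```text
r [ 0.532  0.084 -0.058] front [0.452 0.089] err 30.140625
g [ 0.536 -0.28  -0.037] front [ 0.456 -0.277] err 92.125
b [0.6   0.206 0.016] front [0.52  0.205] err 84.90625
b [ 0.603 -0.036  0.015] front [ 0.523 -0.037] err 48.84375
b [ 0.607 -0.158  0.028] front [ 0.527 -0.16 ] err 48.765625
```

```bash
python3 -m jog '[[0,0,0,0,0,4.87,0],[0,0,0,0,0,4.87,0],[0,0,0,0,0,4.87,0],[21.5,-26.6,0,0,0,0,0],[21.5,-26.6,0,0,0,0,0],[21.5,-26.6,0,0,0,0,0],[21.5,-26.6,0,0,0,0,0],[21.5,-26.6,0,0,0,0,0],[21.5,-26.6,0,0,0,0,0],[21.5,-26.6,0,0,0,0,0],[21.5,-26.6,0,0,0,0,0],[21.5,-26.6,0,0,0,0,0],[21.5,-26.6,0,0,0,0,0],[21.5,-26.6,0,0,0,0,0],[21.5,-26.6,0,0,0,0,0],[0,0,0,0,0,0,0]]'
cat >> h.py <<'E'
def wrist():
    o=arm.get_obs(); p=arm.read_camera("wrist"); T=np.eye(4); T[:3,:3]=R.from_euler('xyz',o["ee_rot"]).as_matrix(); T[:3,3]=o["eef_pos"]
    C=T@np.array(p["mount"]); p2=dict(p); p2["eye"]=C[:3,3]; p2["orientation"]=C[:3,:3]; return p,p2
E
python3 - <<'E'
from h import *
p,q=wrist(); cv2.imwrite("pics/w1.png",p["img"][:,:,::-1]); print(q["eye"],q["orientation"])
for l,z in [("green_bin_front",.02),("green_bin",0)]:
    for r in arm.pinpoint(l,p): print(l,r["p"],r["xy"],ray(q,r["xy"],z))
E
```

```text
time: 2.48
eef_pos: [0.425, -0.272, 0.245]
ee_rot: [-3.14, -0.003, 0.026]
ft_force: [1.4, -0.2, -0.4]
width: 0.0437
grasp_force: 0.0
[ 0.49694341 -0.27066961  0.38674232] [[ 0.02749298 -0.96449372 -0.2626709 ]
 [-0.99961677 -0.02737606 -0.00410553]
 [-0.00323114  0.26268312 -0.96487675]]
green_bin_front 0.82 [330.9, 156.4] [ 0.45525928 -0.28135971  0.02      ]
green_bin 0.82 [336.1, 89.7] [ 0.53552973 -0.28549541  0.        ]
```

View pics/w1.png

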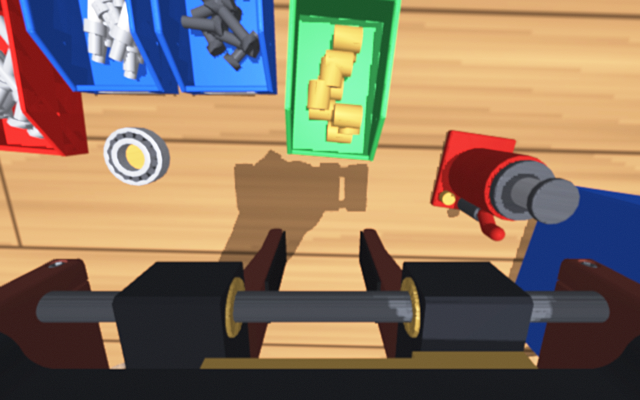

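```bash
python3 -m jog '[[-5,5,0,0,0,0,0],[-5,4,20,0,0,0,0],[0,0,20,0,0,0,0],[0,0,20,0,0,0,0],[0,0,20,0,0,0,0],[0,0,20,0,0,0,0],[0,0,20,0,0,0,0],[0,0,20,0,0,0,0],[0,0,20,0,0,0,0],[0,0,20,0,0,0,0],[0,0,20,0,0,0,0],[0,0,4,0,0,0,0],[0,0,0,0,0,0,0],[0,0,0,0,0,0,0]]'
python3 -m jog '[[3,0,0,0,0,0,0],[3,0,0,0,0,0,0],[3,0,0,0,0,0,0],[3,0,0,0,0,0,0],[3,0,0,0,0,0,0],[3,0,0,0,0,0,0],[3,0,0,0,0,0,0],[3,0,0,0,0,0,0],[3,0,0,0,0,0,0],[3,0,0,0,0,0,0]]'
```

```text
time: 3.8
eef_pos: [0.4104, -0.2884, 0.0411]
ee_rot: [3.141, 0.0, 0.016]
ft_force: [-0.1, 0.3, 0.3]
width: 0.0437
grasp_force: 0.0
time: 4.63
eef_pos: [0.4411, -0.2867, 0.0406]
ee_rot: [-3.142, 0.0, 0.018]
ft_force: [0.9, -0.9, 0.2]
width: 0.0439
grasp_force: 0.0
```

```bash
python3 -m jog '[[3,0,0,0,0,0,0],[3,0,0,0,0,0,0],[3,0,0,0,0,0,0],[3,0,0,0,0,0,0],[3,0,0,0,0,0,0],[3,0,0,0,0,0,0],[3,0,0,0,0,0,0],[3,0,0,0,0,0,0],[3,0,0,0,0,0,0],[3,0,0,0,0,0,0]]'
python3 -m jog '[[3,0,0,0,0,0,0],[3,0,0,0,0,0,0],[3,0,0,0,0,0,0],[3,0,0,0,0,0,0],[3,0,0,0,0,0,0],[3,0,0,0,0,0,0],[3,0,0,0,0,0,0],[3,0,0,0,0,0,0],[3,0,0,0,0,0,0],[0,0,0,0,0,0,0]]'
python3 - <<'E'
from h import *
p=arm.read_camera("top");cv2.imwrite("pics/t2.png",cv2.resize(p["img"][140:270,160:480,::-1],(800,325),interpolation=cv2.INTER_CUBIC))
E
```

```text
time: 5.47
eef_pos: [0.4689, -0.2867, 0.0404]
ee_rot: [-3.141, 0.004, 0.017]
ft_force: [-6.7, -0.3, 3.9]
width: 0.0438
grasp_force: 3.3
time: 6.3
eef_pos: [0.4968, -0.2859, 0.0404]
ee_rot: [-3.141, 0.002, 0.017]
ft_force: [-4.0, -0.2, 3.4]
width: 0.0439
grasp_force: 2.0
```

View pics/t2.png

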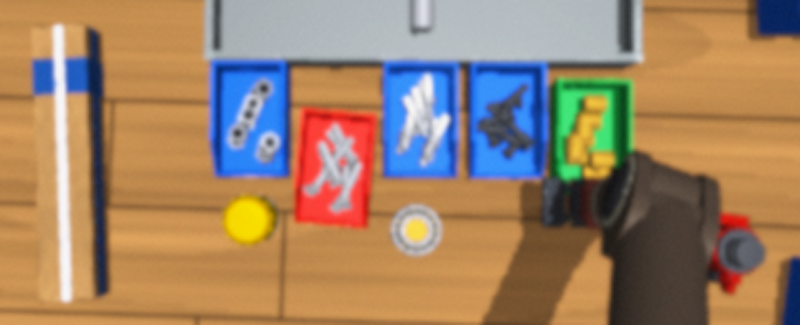

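```bash
python3 -m jog '[[2,0,0,0,0,0,0],[2,0,0,0,0,0,0],[2,0,0,0,0,0,0],[2,0,0,0,0,0,0],[2,0,0,0,0,0,0],[2,0,0,0,0,0,0],[2,0,0,0,0,0,0],[2,0,0,0,0,0,0]]'
python3 -m jog '[[1,0,0,0,0,0,0],[1,0,0,0,0,0,0],[0,0,0,0,0,0,0]]'
python3 -m jog '[[1,0,0,0,0,0,0],[1,0,0,0,0,0,0],[0,0,0,0,0,0,0]]'
```

```text
time: 7.02
eef_pos: [0.5125, -0.2856, 0.0403]
ee_rot: [-3.141, 0.003, 0.017]
ft_force: [-5.8, -0.5, 3.0]
width: 0.044
grasp_force: 2.7
time: 7.27
eef_pos: [0.5155, -0.2854, 0.0403]
ee_rot: [-3.141, 0.001, 0.018]
ft_force: [-3.1, -1.1, 0.8]
width: 0.044
grasp_force: 1.8
time: 7.52
eef_pos: [0.5181, -0.2853, 0.0405]
ee_rot: [-3.141, -0.0, 0.018]
ft_force: [-3.2, 0.3, -1.4]
width: 0.0439
grasp_force: 1.2
```

```bash
python3 -m jog '[[1,0,0,0,0,0,0],[1,0,0,0,0,0,0],[0,0,0,0,0,0,0]]'
python3 -m jog '[[1,0,0,0,0,0,0],[0,0,0,0,0,0,0]]'
python3 -m jog '[[1,0,0,0,0,0,0],[0,0,0,0,0,0,0]]'
```

```text
time: 7.77
eef_pos: [0.5201, -0.2853, 0.0406]
ee_rot: [-3.142, -0.0, 0.018]
ft_force: [-2.1, 1.1, -1.3]
width: 0.0438
grasp_force: 1.1
time: 7.93
eef_pos: [0.5208, -0.2853, 0.0406]
ee_rot: [-3.142, 0.0, 0.018]
ft_force: [-2.2, 0.0, -2.1]
width: 0.0438
grasp_force: 1.6
time: 8.1
eef_pos: [0.5209, -0.2853, 0.0406]
ee_rot: [-3.141, 0.002, 0.018]
ft_force: [-6.0, 1.1, 1.8]
width: 0.0438
grasp_force: 3.1
```

```bash
python3 -m jog '[[1,0,0,0,0,0,0],[0,0,0,0,0,0,0]]'
python3 -m jog '[[1,0,0,0,0,0,0],[0,0,0,0,0,0,0]]'
python3 - <<'E'
from h import *
p=arm.read_camera("top");cv2.imwrite("pics/t3.png",cv2.resize(p["img"][150:220,320:440,::-1],(800,467),interpolation=cv2.INTER_CUBIC))
E
```

```text
time: 8.27
eef_pos: [0.5209, -0.2853, 0.0406]
ee_rot: [-3.141, 0.004, 0.017]
ft_force: [-9.6, 0.4, 4.6]
width: 0.0443
grasp_force: 4.6
time: 8.43
eef_pos: [0.5209, -0.2853, 0.0406]
ee_rot: [-3.141, 0.005, 0.017]
ft_force: [-12.0, 2.1, 7.9]
width: 0.0436
grasp_force: 6.1
```

View pics/t3.png

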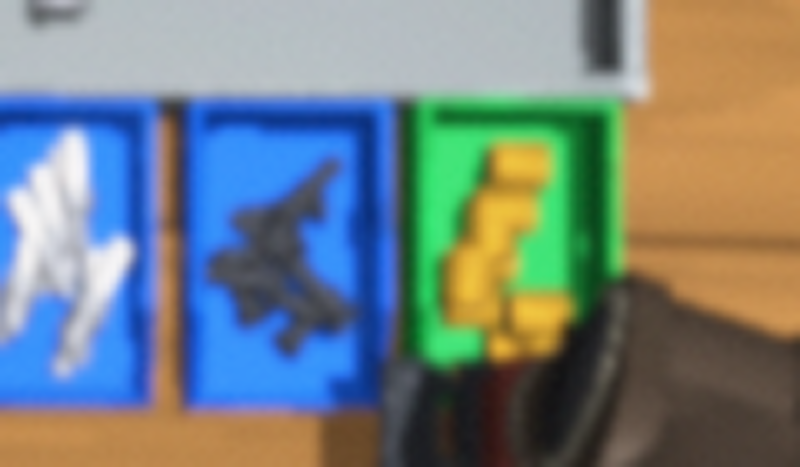

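```bash
python3 -m jog '[[1,0,0,0,0,0,0],[0,0,0,0,0,0,0]]'
python3 -m jog '[[-4,0,0,0,0,0,0],[-8,0,0,0,0,0,0],[-14,0,0,0,0,0,0],[-14,0,0,0,0,0,0],[-14,0,-20,0,0,0,0],[-14,0,-20,0,0,0,0],[-14,0,-20,0,0,0,0],[-14,0,-20,0,0,0,0],[-7,0,-20,0,0,0,0],[0,0,-20,0,0,0,0],[0,0,-20,0,0,0,0],[0,0,-20,0,0,0,0],[0,0,0,0,0,0,0]]'
python3 -m jog '[[0,-26.7,0,0,0,0,0],[0,-26.7,0,0,0,0,0],[0,-26.7,0,0,0,0,0],[0,-26.7,0,0,0,0,0],[0,-26.7,0,0,0,0,0],[0,-26.7,0,0,0,0,0],[0,-26.7,0,0,0,0,0],[0,-26.7,0,0,0,0,0],[0,-26.7,0,0,0,0,0],[0,-26.7,0,0,0,0,0],[0,-26.7,0,0,0,0,0],[0,-26.7,0,0,0,0,0],[0,-26.7,0,0,0,0,0],[0,-26.7,0,0,0,0,0],[0,0,0,0,0,0,0],[0,0,0,0,0,0,0]]'
python3 - <<'E'
from h import *
p,q=wrist(); cv2.imwrite("pics/w4.png",p["img"][:,:,::-1])
for l,z in [("red_bin_front",.02),("red_bin",0),("bearing",0),("oil_filter",0)]:
    for r in arm.pinpoint(l,p): print(l,r["p"],r["xy"],ray(q,r["xy"],z))
E
```

```text
time: 8.65
eef_pos: [0.521, -0.2853, 0.0406]
ee_rot: [-3.14, 0.007, 0.017]
ft_force: [-15.4, 1.8, 10.0]
width: 0.0437
grasp_force: 7.6
time: 9.73
eef_pos: [0.4244, -0.2883, 0.2051]
ee_rot: [3.137, -0.008, 0.018]
ft_force: [0.4, -0.7, -0.3]
width: 0.0441
grasp_force: 0.0
time: 11.07
eef_pos: [0.4153, 0.0881, 0.2005]
ee_rot: [-3.141, -0.001, 0.021]
ft_force: [-0.2, -0.8, 1.2]
width: 0.0437
grasp_force: 0.0
red_bin_front 0.93 [323.4, 155.7] [0.45084443 0.08781744 0.02      ]
red_bin 0.74 [332.2, 75.1] [0.53574433 0.08021741 0.        ]
bearing 0.93 [430.5, 161.8] [ 0.44431247 -0.0376321   0.        ]
oil_filter 0.89 [228.4, 145.2] [0.45814112 0.19757996 0.        ]
```

View pics/w4.png

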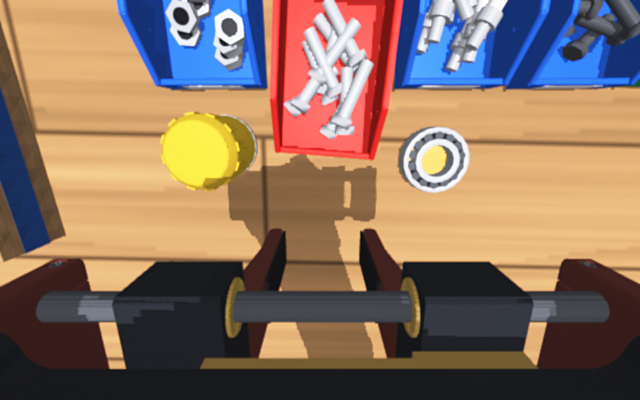

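```bash
python3 -m jog '[[0,1,10,0,0,0,0],[0,1,20,0,0,0,0],[0,0,20,0,0,0,0],[0,0,20,0,0,0,0],[0,0,20,0,0,0,0],[0,0,20,0,0,0,0],[0,0,20,0,0,0,0],[0,0,16,0,0,0,0],[0,0,9,0,0,0,0],[0,0,0,0,0,0,0],[0,0,0,0,0,0,0]]'
python3 -m jog '[[3,0,0,0,0,0,0],[3,0,0,0,0,0,0],[3,0,0,0,0,0,0],[3,0,0,0,0,0,0],[3,0,0,0,0,0,0],[3,0,0,0,0,0,0],[3,0,0,0,0,0,0],[3,0,0,0,0,0,0],[3,0,0,0,0,0,0],[3,0,0,0,0,0,0]]'
python3 -m jog '[[3,0,0,0,0,0,0],[3,0,0,0,0,0,0],[3,0,0,0,0,0,0],[3,0,0,0,0,0,0],[3,0,0,0,0,0,0],[3,0,0,0,0,0,0],[3,0,0,0,0,0,0],[3,0,0,0,0,0,0],[3,0,0,0,0,0,0],[3,0,0,0,0,0,0]]'
```

```text
time: 12.23
eef_pos: [0.4149, 0.0844, 0.0454]
ee_rot: [3.142, 0.001, 0.018]
ft_force: [0.4, -0.2, -0.3]
width: 0.0439
grasp_force: 0.0
time: 13.07
eef_pos: [0.4433, 0.0845, 0.0452]
ee_rot: [3.14, 0.004, 0.017]
ft_force: [-5.7, -1.6, 4.8]
width: 0.0439
grasp_force: 3.1
time: 13.9
eef_pos: [0.4733, 0.0852, 0.0451]
ee_rot: [3.14, 0.004, 0.018]
ft_force: [-5.8, -0.0, 1.8]
width: 0.0439
grasp_force: 2.9
```

```bash
python3 -m jog '[[3,0,0,0,0,0,0],[3,0,0,0,0,0,0],[3,0,0,0,0,0,0],[3,0,0,0,0,0,0],[3,0,0,0,0,0,0],[3,0,0,0,0,0,0],[3,0,0,0,0,0,0],[3,0,0,0,0,0,0],[3,0,0,0,0,0,0],[2,0,0,0,0,0,0],[0,0,0,0,0,0,0]]'
python3 -m jog '[[1,0,0,0,0,0,0],[1,0,0,0,0,0,0],[1,0,0,0,0,0,0],[1,0,0,0,0,0,0],[1,0,0,0,0,0,0],[0,0,0,0,0,0,0]]'
python3 -m jog '[[1,0,0,0,0,0,0],[1,0,0,0,0,0,0],[1,0,0,0,0,0,0],[1,0,0,0,0,0,0],[0,0,0,0,0,0,0]]'
```

```text
time: 14.82
eef_pos: [0.5032, 0.086, 0.0451]
ee_rot: [3.141, 0.003, 0.018]
ft_force: [-3.7, -0.0, -0.6]
width: 0.0437
grasp_force: 1.9
time: 15.32
eef_pos: [0.5095, 0.0863, 0.0456]
ee_rot: [-3.142, -0.0, 0.018]
ft_force: [-1.8, -0.4, -2.0]
width: 0.0441
grasp_force: 1.2
time: 15.73
eef_pos: [0.5126, 0.0863, 0.0456]
ee_rot: [3.141, 0.001, 0.018]
ft_force: [-5.7, 0.1, 0.6]
width: 0.0438
grasp_force: 2.9
```

```bash
python3 -m jog '[[1,0,0,0,0,0,0],[1,0,0,0,0,0,0],[0,0,0,0,0,0,0]]'
python3 -m jog '[[1,0,0,0,0,0,0],[1,0,0,0,0,0,0],[0,0,0,0,0,0,0]]'
```

```text
time: 15.98
eef_pos: [0.5127, 0.0863, 0.0456]
ee_rot: [3.14, 0.005, 0.018]
ft_force: [-12.1, -0.2, 8.5]
width: 0.044
grasp_force: 6.1
time: 16.23
eef_pos: [0.5128, 0.0863, 0.0453]
ee_rot: [3.14, 0.008, 0.018]
ft_force: [-18.4, -0.0, 12.9]
width: 0.0438
grasp_force: 9.0
```

Red is stopped against the wall. Retreat and check.

```bash
python3 -m jog '[[-4,0,0,0,0,0,0],[-8,0,0,0,0,0,0],[-14,0,0,0,0,0,0],[-14,0,-10,0,0,0,0],[-14,0,-20,0,0,0,0],[-14,0,-20,0,0,0,0],[-20,0,-20,0,0,0,0],[-20,0,-20,0,0,0,0],[-20,0,-20,0,0,0,0],[-20,0,-20,0,0,0,0],[0,0,-20,0,0,0,0],[0,0,-20,0,0,0,0],[0,0,0,0,0,0,0],[0,0,0,0,0,0,0]]'
python3 - <<'E'
from h import *
p=arm.read_camera("top");cv2.imwrite("pics/t5.png",cv2.resize(p["img"][150:250,230:430,::-1],(800,400),interpolation=cv2.INTER_CUBIC))
p=arm.read_camera("scene");cv2.imwrite("pics/s5.png",cv2.resize(p["img"][140:270,220:420,::-1],(800,520),interpolation=cv2.INTER_CUBIC))
E
```

```text
time: 17.4
eef_pos: [0.3706, 0.084, 0.2169]
ee_rot: [-3.141, -0.005, 0.017]
ft_force: [-0.6, -0.2, -0.6]
width: 0.0437
grasp_force: 0.0
```

View pics/t5.png

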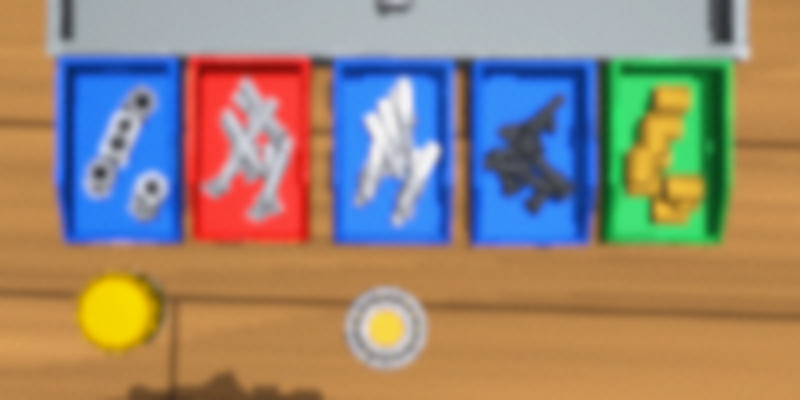

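View pics/s5.png

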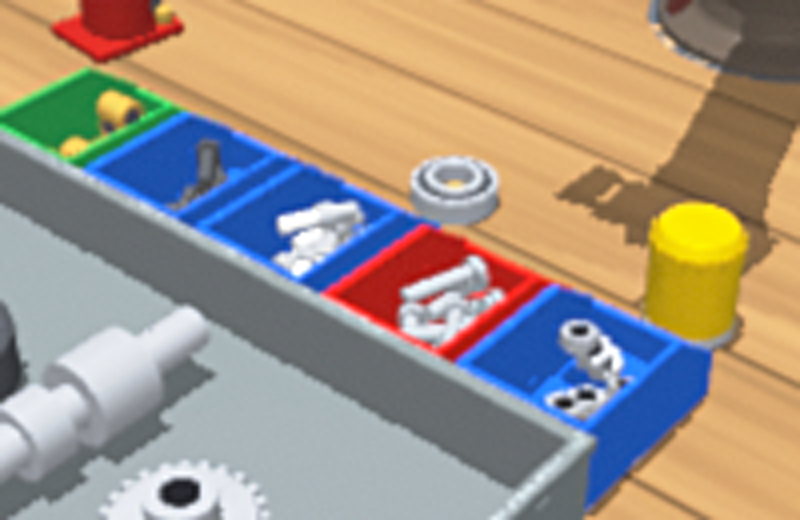

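```bash
python3 -c "
from workcell import arm
print(arm.close_job())"
```

```text
the job is handed in; nothing more can be done
None
```

I pushed the red and green bins back against the crate until each stopped, and handed the job in at about 17.5 s. The final pictures show both square and in line with the blue bins, and nothing else visibly moved. The highest tool force I read while pushing was about 22 N. The hand-in returned no verdict.

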